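Set the paper guide of the printer cassette

TASK

The printer's paper cassette lies on the reception counter for shorter sheets to be loaded. Press down the green pad in the middle of its black paper guide to free the guide, keep it pressed while you push the guide along its track until it rests against the orange stop, then let go so that the pad springs up and the guide is held there. Only press and push: do not pinch the guide, never force it along with the pad up, and leave the things around it where they are.

Things in the scene. Friction and masses are not known exactly. Their poses are not given: they have to be found in the camera images.
- cassette: grey open paper cassette, 240 mm (its x) by 360 mm (its y), walls 6 mm thick and 50 mm high, fixed to the counter. Origin: centre of its underside, on the counter. z up; the guide's track runs along its y axis, in the middle of its x. Inner floor 14 mm above the origin
- pad_top (a point): centre of the top of the green press pad, 50 mm (cassette's x) by 54 mm (y), in the middle of the black guide. Unpressed it is 36 mm above the counter and 6 mm proud of the black frame around it (90 by 70 mm). Goes straight down on a spring. Axes as the cassette's
- pad (a joint): how far the green pad is pressed down, m: 0 up, 0.007 fully down. It takes about 5 N before it gives, 9 N fully down. Pressed 3 mm or more it frees the guide; with the pad up a brake holds the guide against a push of about 10 to 15 N
- guide_face (a point): centre of the face that meets the stop: the outer (+y) face of the guide's upright black fin, which is 100 mm wide (cassette x), 6 mm thick (y), its top 62 mm above the counter. The point is 40 mm from the pad's centre along the cassette's +y, 39 mm above the counter; the fin's inner face is 34 mm from the pad's centre
- guide (a joint): position of the guide along the track, m, growing towards the cassette's +y and the stop; at 0 the pad's centre is 115 mm to the -y side of the cassette's centre. Freed, it slides with about 1 N: the friction of a fingertip pressing the pad carries it along, or the fingertip can push on the fin
- stop: orange stop block fixed across the track on the +y side of the guide, 70 mm (x) by 12 mm (y) by 26 mm high. Origin: centre of its underside, on the cassette's floor 14 mm above the counter; axes as the cassette's. Its face towards the guide is 6 mm to the -y side of the origin. It is a hard stop for the guide
- stamp: bystander: small wooden hand stamp, 30 mm in diameter, 52 mm high, standing in the cassette beside the track. Origin: centre of its underside
- carton: bystander: white and blue medicine carton, 50 by 100 by 30 mm high, lying on the counter in front of the cassette. Origin: centre of its underside
- pill_bottle: bystander: amber pill bottle, 44 mm in diameter, 75 mm high, behind the cassette. Origin: centre of its underside
- mug: bystander: blue mug, 80 mm in diameter, 95 mm high, left on the counter. Origin: centre of its underside
- sanitizer: bystander: clear bottle with a green label, 56 mm in diameter, 150 mm high, right on the counter. Origin: centre of its underside
- stapler: bystander: red and black stapler, 130 mm long (its x), 36 mm wide, about 60 mm high, right on the counter. Origin: centre of its underside

How it is judged:
On the way, in this order (a step that is already met when the one before it is completed fails the run):
1. the green pad is pressed down 3 mm or more while the guide is still short of the stop (value of joint pad above 0.003 m and y of guide_face in the frame of stop below -0.03 m), for 0.1 s.
2. the guide, with the pad still pressed, has come within 3 mm of the stop (value of joint pad above 0.002 m and y of guide_face in the frame of stop above -0.009 m), for 0.1 s.
At the end, for the whole second after the job is handed in: The guide's fin rests within 3 mm of the orange stop, the green pad is up again (within 1 mm) and the guide is at rest (y of guide_face in the frame of stop between -0.009 and -0.003 m and value of joint pad below 0.001 m and velocity of joint guide between -0.005 and 0.005 m/s); the robot touches nothing.
It fails at once if the guide is forced along its track with the pad up (value of joint pad below 0.001 m and (velocity of joint guide above 0.015 m/s or velocity of joint guide below -0.015 m/s)).
It fails at once if the guide's fin is pinched between the fingers (contact force between the fingers and fin_outer_face above 1.5 N and contact force between the fingers and fin_inner_face above 1.5 N).
It fails at once if a thing standing around is moved by more than 20 mm or lifted (distance of any of stamp, carton, pill_bottle, mug, sanitizer, stapler from where it was at the start of the episode above 0.02 m).
It also fails if it takes over 48 s, if anything falls off the work surface, if the arm or the gripper's body presses on something with over 40 N, if the wrist force passes 120 N, or if a joint passes its speed limit or range.

ROBOT

A 6-joint arm with a two-finger parallel gripper is mounted at the origin on the work surface. World frame = base frame: x ahead of the robot, y to its left, z up, the work surface at z = 0. Lengths are in m, angles in rad, forces in N, time in s.
With the tool pointing down it reaches from about 0.275 to 0.75 m from the base axis. Payload 10.2 kg.
Tool frame: the origin (TCP) lies between the finger pads; the fingertips stand 11 mm ahead of it and the grasp point (between the pads) lies 8 mm behind it; z points along the fingers, y is the direction in which the jaws open and shut (so a half turn about z gives the same grasp; the last joint's range is limited). The gripper opens to 85 mm and grips with 20 to 120 N. Pads are 22 mm wide; open, the fingers measure 114 mm over their backs; the gripper's body (76 mm by 85 mm) begins 54 mm behind the grasp point. The pads swing forward as they close: fully open they stand 13 mm farther back than shut.
Start: joints at [1.096, 0.313, 1.498, -0, 1.331, -0.223], TCP at [0.131, 0.508, 0.242] pointing down, gripper open.
Joint ranges: [-2.94, 2.94], [-0.97, 2.17], [0.19, 2.56], [-1.23, 4.37], [0.02, 3.11], [-2.88, 2.88]. Speed limits (rad/s): [2.39, 2.39, 3.01, 3.14, 3.14, 3.14].

INTERFACE

Orientations are given as a 3x3 rotation matrix whose columns are the frame's x, y, z axes.
In Python, from workcell import ctrl gives the robot as it stands. The module is installed in compiled form; this text tells all that it offers.
- The arm moves only by the shell command python3 -m handwheel 'ROWS'. ROWS is JSON, one flat list of numbers, 7 for each row, row after row: the opening, from 0 (shut) to 1 (fully open), then the shift along the world's x, y, z in m, then the turn, a rotation vector about the world's x, y, z in rad. In form: [grip, dx, dy, dz, wx, wy, wz, grip, dx, dy, dz, wx, wy, wz, ...]. A call has 1 to 10 rows; each row is the pose to reach, as a shift and turn from the pose commanded when the call began; what a row does not reach only later rows make up. A row lasts 1/12 s, in which the tool goes at most 41.7 mm and 7.16 degrees, less where a joint would pass 70% of its speed; a pose out of reach is approached as far as the arm can. A call with a gripper value outside its range is refused whole. The fingers move at their own pace and stop on an object; the grip force is fixed at half the most. Time passes only in rows, so rows that repeat a pose let the fingers close. It gives the time, the measured TCP pose, the force and the opening at its end, in the units of the state.
- ctrl.get_obs(): the state, without advancing time (a new reading comes with each control period).
- ctrl.read_camera(name): name is "scene" or "side" or "wrist"; returns the picture (420x560x3 uint8, blue, green, red); there is no depth.
- ctrl.camera_model(name): a dict with "camera_matrix" (3x3 intrinsics, pixels), "rvec" (rotation vector, rad) and "tvec" (3), from world to camera coordinates, as OpenCV has them. Camera axes: x right, y down, z forward; pixel columns grow to the right and rows downward; lengths in m; the calibration is good to about 2 mm. A picture is of the moment at which its call begins: read the wrist's pose just before it. camera_model takes no time and is no camera call; for the wrist camera it gives the pose at the moment of the call.
- ctrl.hand_in(): hands the job in, once; it reports no verdict.
Trained networks look in the newest picture that a camera, given by its name, has taken for a name from the list of things; names that differ only in an ending like _2 or _b are one class to them, and where a whole thing is asked for, a point or a joint stands for the part that bears it (a point fixed in the world has none). Each returns a list of dicts, best first, with "score" (0 to 1); they miss things now and then, are a little off and sometimes report something else, mostly with a low value. They report only what shows in the picture. A call takes as long as a camera call.
- ctrl.boxes_of(camera, thing): "xyz" ([x, y, z] in m, in world coordinates, good to about 4 mm: the middle of the surface that is visible of it).
- ctrl.cut_out(camera, thing): "region" (420x560 bool, what is visible of it).
The state is a dict: "time": time; "qpos": joint angles; "qvel": joint speeds; "joint_efforts": joint torques, N m; "ee_pos": TCP position; "ee_rot": TCP orientation; "contact_force": force on the tool from outside, world axes, zero at the start; "ft_torque": the same for the moment, N m; "gripper_width": finger opening in m.
Only numpy, scipy, OpenCV 4.12 (cv2) and the standard library are available. Lean on these libraries where they do the work, as an engineer would, in place of code of your own. Each camera call takes 0.05 s, during which the arm holds its last target. There are 200 camera calls.

## Working session

There is one attempt and no reset: what is moved stays moved. The work goes in short steps, Python scripts to look and compute and a shell command to move; the robot and the scene stay as the last step left them, time stands still between calls to the robot, and variables do not carry over. Pictures are saved under pics/ and viewed, about 8 in all and at most 12, crops included, and the job is handed in when it is done.

```bash
mkdir -p pics
python3 - <<'E'
from workcell import ctrl
import cv2,numpy as np
o=ctrl.get_obs();print(o['time'],o['ee_pos'],o['ee_rot'],o['gripper_width'])
a=[ctrl.read_camera(n) for n in('scene','side')]
cv2.imwrite('pics/a.png',cv2.resize(np.vstack(a),None,fx=.71,fy=.71) if 0 else a[0]);cv2.imwrite('pics/b.png',a[1])
for c in('scene','side'):
  for t in('cassette','pad_top','guide_face','stop','stamp','carton','pill_bottle','mug','sanitizer','stapler'):
    print(c,t,[(np.round(d['xyz'],3).tolist(),round(d['score'],2)) for d in ctrl.boxes_of(c,t)[:2]])
E
```

```text
0.0 [0.13070851 0.50822069 0.24173203] [[-9.68467252e-01  2.49140259e-01 -5.59754437e-04]
 [ 2.49140756e-01  9.68466607e-01 -1.14704129e-03]
 [ 2.56329316e-04 -1.25032957e-03 -9.99999185e-01]] 0.0853021228026813
scene cassette [([0.552, 0.05, 0.017], 0.72), ([0.548, 0.106, 0.016], 0.44)]
scene pad_top [([0.563, -0.054, 0.038], 0.51)]
scene guide_face [([0.566, -0.04, 0.035], 0.85), ([0.554, 0.048, 0.017], 0.4)]
scene stop [([0.55, 0.101, 0.019], 0.54)]
scene stamp [([0.636, 0.068, 0.056], 0.45)]
scene carton [([0.374, -0.02, 0.028], 0.8), ([0.57, -0.038, 0.032], 0.34)]
scene pill_bottle [([0.707, 0.181, 0.05], 0.88)]
scene mug [([0.66, 0.486, 0.062], 0.62)]
scene sanitizer [([0.684, -0.425, 0.073], 0.6)]
scene stapler [([0.539, -0.478, 0.035], 0.93)]
side cassette [([0.536, 0.066, 0.014], 0.78)]
side pad_top [([0.553, -0.053, 0.039], 0.74)]
side guide_face [([0.554, -0.018, 0.037], 0.69)]
side stop [([0.544, 0.105, 0.014], 0.97)]
side stamp [([0.63, 0.063, 0.032], 0.46), ([0.673, -0.423, 0.075], 0.42)]
side carton [([0.373, -0.008, 0.028], 0.78)]
side pill_bottle [([0.695, 0.193, 0.056], 0.78), ([0.541, 0.101, 0.017], 0.42)]
side mug [([0.64, 0.471, 0.041], 0.81), ([0.554, -0.054, 0.031], 0.4)]
side sanitizer [([0.673, -0.421, 0.08], 0.95)]
side stapler [([0.527, -0.474, 0.035], 0.59)]
```

View pics/a.png

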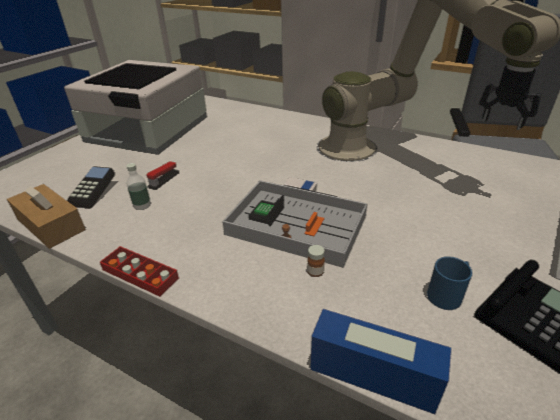

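View pics/b.png

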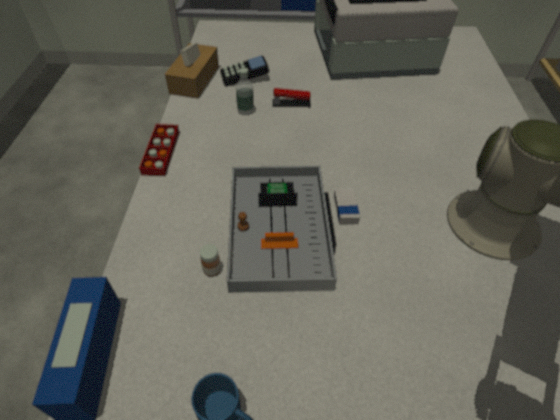

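```bash
cat > h.py <<'E'
from workcell import ctrl
import cv2,numpy as np
def ray(cam,uv,z,m=None):
    m=m or ctrl.camera_model(cam);K=np.array(m['camera_matrix']);R=cv2.Rodrigues(np.array(m['rvec'],float))[0];t=np.array(m['tvec']).ravel()
    c=-R.T@t;d=R.T@np.linalg.solve(K,[uv[0],uv[1],1]);return c+d*(z-c[2])/d[2]
def blob(img,lo,hi,box):
    h=cv2.cvtColor(img,cv2.COLOR_BGR2HSV);m=cv2.inRange(h,lo,hi);k=np.zeros_like(m);x0,y0,x1,y1=box;k[y0:y1,x0:x1]=1;m*=k
    n,l,s,c=cv2.connectedComponentsWithStats(m);i=1+np.argmax(s[1:,4]);return c[i],s[i]
E
python3 - <<'E'
from h import *
for c,f,b in(('scene','a',(220,180,370,260)),('side','b',(228,165,340,290))):
    im=cv2.imread(f'pics/{f}.png')
    for n,lo,hi,z in(('green',(45,80,30),(85,255,255),.036),('orange',(3,150,80),(15,255,255),.037)):
        uv,s=blob(im,lo,hi,b);print(c,n,uv.round(1),s,ray(c,uv,z).round(4))
for p in((232,168),(320,166),(334,287),(229,289)):print(p,ray('side',p,.05).round(4))
E
python3 -m handwheel '[0,0.1,-0.04,0,0,0,0, 0,0.14,-0.08,0,0,0,0, 0,0.18,-0.12,0,0,0,0, 0,0.22,-0.16,0,0,0,0, 0,0.26,-0.2,0,0,0,0, 0,0.29,-0.24,0,0,0,0, 0,0.32,-0.28,0,0,0,0, 0,0.35,-0.32,0,0,0,0, 0,0.38,-0.36,0,0,0,0, 0,0.4,-0.4,0,0,0,0]'
```

```text
scene green [262.6 208.7] [254 202  20  14 137] [ 0.5607 -0.056   0.036 ]
scene orange [313.3 224.2] [305 212  19  24 251] [0.5619 0.1121 0.037 ]
side green [276.7 187.8] [266 182  23  12 218] [ 0.5544 -0.0573  0.036 ]
side orange [278.9 240.7] [261 232  37  17 437] [0.5409 0.1166 0.037 ]
(232, 168) [ 0.6788 -0.1111  0.05  ]
(320, 166) [ 0.4401 -0.1328  0.05  ]
(334, 287) [0.4181 0.2413 0.05  ]
(229, 289) [0.6409 0.2595 0.05  ]
time: 1.93
ee_pos: [0.438, 0.2314, 0.2424]
ee_rot: [[-0.968, 0.249, 0.0], [0.249, 0.968, 0.0], [-0.0, 0.0, -1.0]]
contact_force: [0.1, 0.5, 0.0]
gripper_width: -0.0002
```

```bash
python3 -m handwheel '[0,0.01,-0.04,0,0,0,0.1, 0,0.03,-0.08,0,0,0,0.2, 0,0.05,-0.12,0,0,0,0.33, 0,0.07,-0.16,0,0,0,0.33, 0,0.08,-0.2,0,0,0,0.33, 0,0.09,-0.23,0,0,0,0.33, 0,0.09,-0.23,0,0,0,0.33, 0,0.09,-0.23,0,0,0,0.33, 0,0.09,-0.23,0,0,0,0.33, 0,0.09,-0.23,0,0,0,0.33]'
python3 - <<'E'
from h import *
m=ctrl.camera_model('wrist');im=ctrl.read_camera('wrist');cv2.imwrite('pics/w.png',im)
o=ctrl.get_obs();print(o['time'],o['ee_pos'].round(4),o['contact_force'])
for n,lo,hi,z in(('green',(45,80,30),(85,255,255),.036),('orange',(3,150,80),(15,255,255),.040)):
    uv,s=blob(im,lo,hi,(0,0,560,420));print(n,uv.round(1),s,ray('wrist',uv,z,m).round(4))
import pickle;pickle.dump(m,open('m.pkl','wb'))
E
```

```text
time: 2.77
ee_pos: [0.5266, 0.0044, 0.2424]
ee_rot: [[-0.997, -0.079, -0.0], [-0.079, 0.997, 0.0], [0.0, 0.0, -1.0]]
contact_force: [-0.1, -0.2, 0.8]
gripper_width: -0.0004
2.8167 [0.5266 0.0045 0.2424] [ 0.23596142 -0.40589943  0.51230859]
green [220.5 201.3] [ 191  177   59   51 2087] [ 0.5526 -0.0516  0.036 ]
orange [367.8 198.9] [359 155  30  83 746] [0.5378 0.0921 0.04  ]
```

View pics/w.png

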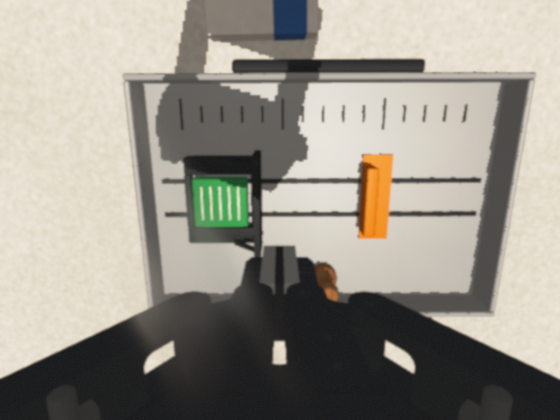

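```bash
python3 - <<'E'
from h import *
import pickle;m=pickle.load(open('m.pkl','rb'))
for n,p,z in(('stopface',(360,197),.014),('stop top far',(392,195),.04),('fin in',(255,200),.062),('fin out',(262,200),.062),('pad l',(191,202),.036),('pad r',(250,202),.036),('trk',(165,197),.014),('trk',(480,197),.014)):print(n,ray('wrist',p,z,m).round(4))
E
python3 -m handwheel '[0,0.013,-0.03,0,0,0,0, 0,0.026,-0.056,0,0,0,0, 0,0.026,-0.056,-0.04,0,0,0, 0,0.026,-0.056,-0.08,0,0,0, 0,0.026,-0.056,-0.12,0,0,0, 0,0.026,-0.056,-0.15,0,0,0, 0,0.026,-0.056,-0.18,0,0,0, 0,0.026,-0.056,-0.18,0,0,0, 0,0.026,-0.056,-0.18,0,0,0]'
python3 - <<'E'
from h import *
im=ctrl.read_camera('side');s=ctrl.read_camera('scene')
f=lambda i,b:cv2.resize(i[b[1]:b[3],b[0]:b[2]],(480,400),interpolation=cv2.INTER_CUBIC)
cv2.imwrite('pics/c.png',cv2.resize(np.hstack([f(im,(220,130,340,230)),f(s,(220,140,340,240))]),(800,333)))
o=ctrl.get_obs();print(o['time'],o['ee_pos'].round(4),o['contact_force'])
E
```

```text
stopface [0.5423 0.0909 0.014 ]
stop top far [0.5321 0.115  0.04  ]
fin in [ 0.5419 -0.0164  0.062 ]
fin out [ 0.5414 -0.0101  0.062 ]
pad l [ 0.5556 -0.0806  0.036 ]
pad r [ 0.551  -0.0225  0.036 ]
trk [ 0.5584 -0.113   0.014 ]
trk [0.5324 0.2165 0.014 ]
time: 3.57
ee_pos: [0.5526, -0.0517, 0.0623]
ee_rot: [[-0.997, -0.08, -0.002], [-0.08, 0.997, 0.001], [0.002, 0.001, -1.0]]
contact_force: [1.0, -1.0, 1.5]
gripper_width: -0.0002
3.6667 [ 0.554  -0.0525  0.0645] [0.51282061 0.19018216 0.70523485]
```

View pics/c.png

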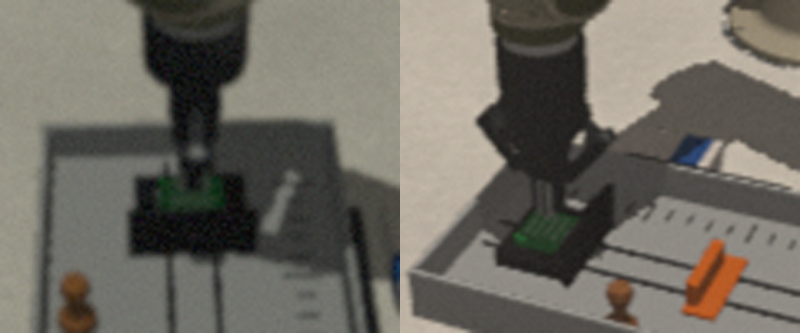

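```bash
python3 -m handwheel '[0,0,0,-0.01,0,0,0, 0,0,0,-0.015,0,0,0, 0,0,0,-0.018,0,0,0, 0,0,0,-0.021,0,0,0, 0,0,0,-0.021,0,0,0, 0,0,0,-0.021,0,0,0]'
```

```text
time: 4.17
ee_pos: [0.5533, -0.0529, 0.042]
ee_rot: [[-0.997, -0.078, 0.001], [-0.078, 0.997, -0.0], [-0.001, -0.0, -1.0]]
contact_force: [-1.6, 0.8, 7.6]
gripper_width: -0.0002
```

```bash
python3 -m handwheel '[0,0,0,-0.001,0,0,0, 0,0,0.004,-0.001,0,0,0, 0,-0.001,0.012,-0.001,0,0,0, 0,-0.002,0.022,-0.001,0,0,0, 0,-0.003,0.034,-0.001,0,0,0, 0,-0.004,0.046,-0.001,0,0,0, 0,-0.005,0.058,-0.001,0,0,0, 0,-0.006,0.068,-0.001,0,0,0, 0,-0.006,0.076,-0.001,0,0,0, 0,-0.006,0.08,-0.001,0,0,0]'
```

```text
time: 5.0
ee_pos: [0.5467, 0.0278, 0.0411]
ee_rot: [[-0.997, -0.079, -0.0], [-0.079, 0.997, -0.0], [0.0, -0.0, -1.0]]
contact_force: [-5.3, -1.6, 8.2]
gripper_width: -0.0001
```

```bash
python3 -m handwheel '[0,0,0.003,0,0,0,0, 0,-0.001,0.006,0,0,0,0, 0,-0.001,0.009,0,0,0,0, 0,-0.001,0.012,0,0,0,0, 0,-0.001,0.015,0,0,0,0, 0,-0.001,0.015,0,0,0,0, 0,-0.001,0.015,0,0,0,0]'
python3 - <<'E'
from h import *
im=ctrl.read_camera('side');s=ctrl.read_camera('scene')
f=lambda i,b:cv2.resize(i[b[1]:b[3],b[0]:b[2]],(480,400),interpolation=cv2.INTER_CUBIC)
cv2.imwrite('pics/d.png',cv2.resize(np.hstack([f(im,(220,170,340,270)),f(s,(250,150,370,250))]),(800,333)))
for i in range(3):
  ctrl.read_camera('side');o=ctrl.get_obs();print(o['time'],o['ee_pos'].round(4),o['contact_force'])
E
```

```text
time: 5.58
ee_pos: [0.5455, 0.0424, 0.0409]
ee_rot: [[-0.997, -0.078, -0.001], [-0.078, 0.997, 0.0], [0.001, 0.0, -1.0]]
contact_force: [-4.4, 0.1, 8.2]
gripper_width: -0.0
5.7333 [0.5455 0.0423 0.0409] [-5.90038432  0.7039586   7.42725603]
5.7833 [0.5455 0.0423 0.0409] [-4.29802824  0.62062406  7.86875936]
5.8333 [0.5455 0.0423 0.0409] [-5.75681055  1.13716488  8.74878142]
```

View pics/d.png

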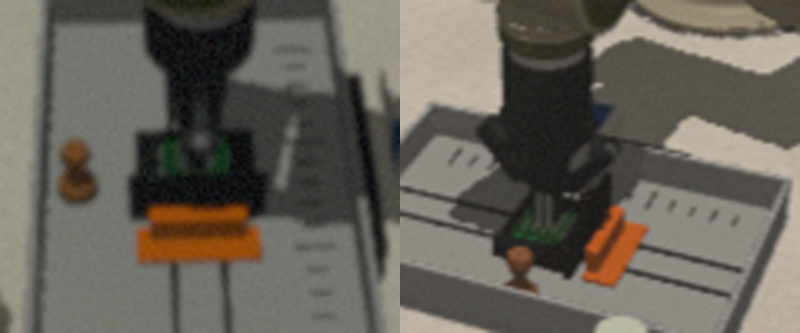

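```bash
python3 -m handwheel '[0,0,0.002,0,0,0,0, 0,0,0.004,0,0,0,0, 0,0,0.006,0,0,0,0, 0,-0.001,0.008,0,0,0,0, 0,-0.001,0.008,0,0,0,0]'; python3 -m handwheel '[0,0,0.002,0,0,0,0, 0,0,0.004,0,0,0,0, 0,0,0.004,0,0,0,0]';python3 -m handwheel '[0,0,0.002,0,0,0,0, 0,0,0.004,0,0,0,0, 0,0,0.004,0,0,0,0]'
```

```text
time: 6.25
ee_pos: [0.545, 0.0499, 0.0411]
ee_rot: [[-0.997, -0.079, 0.0], [-0.079, 0.997, -0.001], [-0.0, -0.001, -1.0]]
contact_force: [-2.9, -1.6, 7.9]
gripper_width: -0.0001
time: 6.5
ee_pos: [0.5458, 0.0535, 0.0415]
ee_rot: [[-0.997, -0.078, 0.002], [-0.078, 0.997, -0.002], [-0.002, -0.002, -1.0]]
contact_force: [-0.9, -3.9, 8.1]
gripper_width: 0.0001
time: 6.75
ee_pos: [0.546, 0.0574, 0.0415]
ee_rot: [[-0.997, -0.078, 0.003], [-0.078, 0.997, -0.002], [-0.003, -0.002, -1.0]]
contact_force: [-0.2, -4.7, 8.6]
gripper_width: 0.0001
```

```bash
python3 -m handwheel '[0,0,0.002,0,0,0,0, 0,0,0.004,0,0,0,0, 0,0,0.004,0,0,0,0, 0,0,0.004,0,0,0,0]'
python3 - <<'E'
from h import *
im=ctrl.read_camera('side');s=ctrl.read_camera('scene')
f=lambda i,b:cv2.resize(i[b[1]:b[3],b[0]:b[2]],(480,400),interpolation=cv2.INTER_CUBIC)
cv2.imwrite('pics/e.png',cv2.resize(np.hstack([f(im,(220,170,340,270)),f(s,(250,150,370,250))]),(800,333)))
E
```

```text
time: 7.08
ee_pos: [0.5461, 0.0614, 0.0416]
ee_rot: [[-0.997, -0.078, 0.003], [-0.078, 0.997, -0.001], [-0.003, -0.002, -1.0]]
contact_force: [0.5, -3.8, 8.2]
gripper_width: -0.0
```

View pics/e.png

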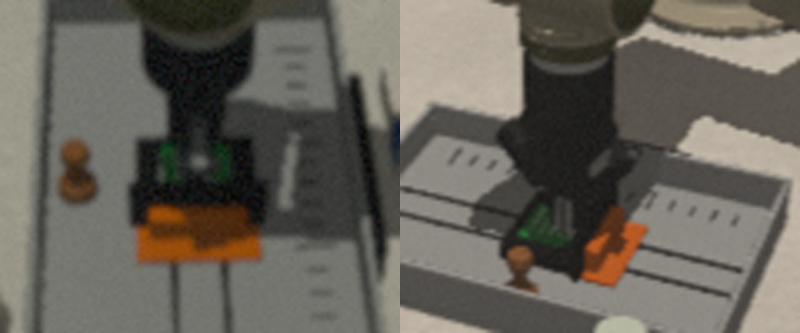

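The guide meets the stop: the finger now slides over the pad and the y force has plateaued. I'll lift straight up.

```bash
python3 -m handwheel '[0,0,0,0.003,0,0,0, 0,0,0,0.006,0,0,0, 0,0,0,0.01,0,0,0, 0,0,0,0.02,0,0,0, 0,0,0,0.05,0,0,0, 0,0,0,0.09,0,0,0, 0,0,0,0.13,0,0,0, 0,0,0,0.17,0,0,0, 0,0,0,0.2,0,0,0, 0,0,0,0.2,0,0,0]'
python3 -m handwheel '[0,-0.02,-0.03,0,0,0,0, 0,-0.04,-0.05,0,0,0,0, 0,-0.04,-0.05,0,0,0,0, 0,-0.04,-0.05,0,0,0,0, 0,-0.04,-0.05,0,0,0,0]'
python3 - <<'E'
from h import *
m=ctrl.camera_model('wrist');im=ctrl.read_camera('wrist');cv2.imwrite('pics/f.png',im)
uv,s=blob(im,(45,80,30),(85,255,255),(0,0,560,420));print(uv,s,ray('wrist',uv,.036,m).round(4))
for c in('scene','side'):
  ctrl.read_camera(c)
  for t in('stamp','carton','pill_bottle','mug','guide_face','stop'):
    print(c,t,[np.round(d['xyz'],3).tolist() for d in ctrl.boxes_of(c,t)[:1]])
print(ctrl.get_obs()['contact_force'])
E
```

```text
time: 8.02
ee_pos: [0.5466, 0.0623, 0.2473]
ee_rot: [[-0.997, -0.078, 0.011], [-0.078, 0.997, -0.001], [-0.011, -0.002, -1.0]]
contact_force: [1.8, -0.1, -0.1]
gripper_width: -0.0001
time: 8.43
ee_pos: [0.505, 0.0125, 0.2404]
ee_rot: [[-0.997, -0.078, 0.0], [-0.078, 0.997, 0.0], [-0.0, 0.0, -1.0]]
contact_force: [1.1, -0.0, -0.3]
gripper_width: -0.0001
[314.3472155  221.40871671] [ 286  198   58   49 2065] [0.5439 0.0508 0.036 ]
scene stamp [[0.637, 0.066, 0.056]]
scene carton []
scene pill_bottle [[0.705, 0.179, 0.051]]
scene mug [[0.661, 0.484, 0.06]]
scene guide_face [[0.563, 0.06, 0.036]]
scene stop [[0.547, 0.104, 0.016]]
side stamp [[0.632, 0.066, 0.029]]
side carton [[0.373, -0.009, 0.03]]
side pill_bottle [[0.691, 0.195, 0.054]]
side mug [[0.638, 0.469, 0.041]]
side guide_face [[0.544, 0.058, 0.038]]
side stop [[0.543, 0.106, 0.015]]
[-0.07601569  0.48912752 -0.63995791]
```

View pics/f.png

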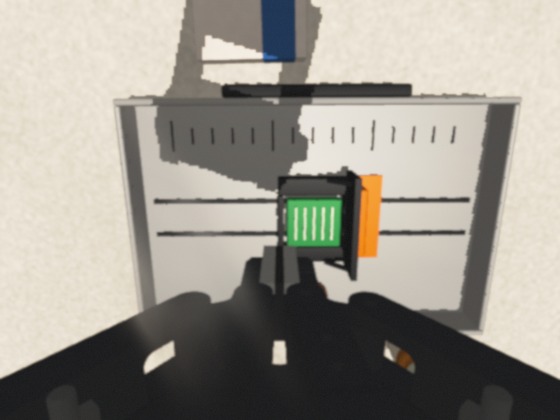

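```bash
python3 -c "
from workcell import ctrl
print(ctrl.hand_in())"
```

```text
the job is handed in; nothing more can be done
None
```

I pressed the green pad with the closed fingertips at about 8 N, roughly 5–6 mm down. I kept it pressed while pushing the guide about 100 mm along its track to the orange stop. Then I lifted straight up, moved clear and handed in at about 9 s; no verdict was reported.

- **Guide at the stop:** while pushing, the y force rose to about 4–5 N and the finger slid on over the pad, as it would with the guide blocked. The last wrist picture puts the pad's centre at y = 0.051, so the fin's face is at about 0.091. I had measured the stop's face at 0.091 before the move.
- **Pad up:** its outline in the wrist picture is about the same size as before pressing (58 by 49 px, against 59 by 51 px). This is consistent with it being up, but too coarse to prove it is within 1 mm.
- **Robot clear:** the tool is well above the cassette, and the force reading is noise (under 1 N).
- **Things around it:** the stamp, pill bottle and mug read within about 4 mm of where they started. The carton reads the same in the side camera but was missed by the scene camera in the last check. I did not re-measure the sanitizer and stapler; the arm never went near them.

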